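# Pack the last lens carrier and clamp the case shut

## Robot

A 6-joint arm with a two-finger parallel gripper is mounted at the origin on the work surface. World frame = base frame: x ahead of the robot, y to its left, z up, the work surface at z = 0. Lengths are in m, angles in rad, forces in N, time in s.
With the tool pointing down it reaches from about 0.35 to 0.975 m from the base axis. Payload 4.9 kg.
Tool frame: the origin (TCP) lies at the very end of the fingers, on their centre line; the grasp point (between the pads) lies 19 mm behind it (ctrl.grip_point_offset is the distance from the TCP to the grasp point, in m); z points along the fingers, y is the line along which they close (so a half turn about z gives the same grasp; the last joint's range is limited). The gripper opens to 85 mm and grips with 20 to 120 N. Pads are 22 mm wide; open, the fingers measure 114 mm over their backs; the gripper's body (76 mm by 85 mm) begins 54 mm behind the grasp point. The pads swing forward as they close: fully open they stand 13 mm farther back than shut.
Start: joints at [-1.32, 0.053, 1.613, -0, 1.476, -0.119], TCP at [0.226, -0.583, 0.231] pointing down, gripper open.
Joint ranges: [-3.01, 3.01], [-1.01, 2.22], [0.06, 2.58], [-1.02, 4.17], [0.09, 2.62], [-3.14, 3.14]. Speed limits (rad/s): [2.57, 2.57, 3.14, 3.14, 3.14, 3.14].

## Interface

Orientations are given as a rotation vector (axis times angle).
In Python, from station import ctrl gives the robot as it stands.
- The arm moves only by the tool send_rows, never from a script. Its argument "rows" is a list of rows, each a list of 3 entries, a list of its own where there are three numbers: the finger opening in cm, from 0 to 8.54, then the shift along the tool's x, y, z in cm, then the turn about the tool's z in degrees. A call has 1 to 10 rows; each row shifts and turns the commanded pose from where the row before left it, along the tool's axes as they then stand; what a row does not reach is not made up. A row lasts 1/8 s, in which the tool goes at most 62.5 mm and 10.7 degrees, less where a joint would pass 70% of its speed; a pose out of reach is approached as far as the arm can. A call with a gripper value outside its range is refused whole. The fingers move at their own pace and stop on an object; "newtons" is the grip in N (left out, the last holds). Time passes only in rows, so rows that do not move let the fingers close. It gives the time, the measured TCP pose, the force, the opening and the grip force at its end, in the units of the state.
- ctrl.get_obs(): the state, without advancing time (a new reading comes with each control period).
- ctrl.get_image(name): name is "side" or "top" or "wrist"; returns a dict with "frame" (384x512x3 uint8, red, green, blue), "range_z" (384x512 float32, m along the optical axis (not along the pixel's ray), 0 where there is no reading), "fx", "fy", "cx", "cy" (pixels), "cam_to_world" (4x4, takes a point from camera to world coordinates). Camera axes: x right, y down, z forward; pixel columns grow to the right and rows downward; lengths in m; the calibration is good to about 2 mm. A picture is of the moment at which its call begins.
- ctrl.finish_job(): hands the job in; it is judged then, once.
The state is a dict: "t": time; "q": joint angles; "dq": joint speeds; "effort": joint torques, N m; "tool_pos": TCP position; "tool_rot": TCP orientation; "contact_force": force on the tool from outside, world axes, zero at the start; "wrist_torque": the same for the moment, N m; "opening": finger opening in m; "grip_force": force on a finger pad.
Only numpy, scipy, OpenCV 4.12 (cv2) and the standard library are available. Lean on these libraries where they do the work, as an engineer would, in place of code of your own. Each camera call takes 0.05 s, during which the arm holds its last target. There are 200 camera calls.

## Task

Set the loose brass lens carrier flat into the empty compartment of the sloping steel case, then put the aluminium lid on so that it sits fully down all round, and swing the wire clamp fully down over the lid. Set the carrier and the lid down rather than letting them drop, and leave the bottle, the tray stack and the brush where they are.

Things in the scene. Friction and masses are not known exactly. Their poses are not given: they have to be found in the camera images.
- carrier: Loose lens carrier, 0.24 kg: brass disc 80 mm across and 8 mm thick, with a round hub on top, 26 mm across and 26 mm high (34 mm in all), to grip it by. Lies flat on the bench to one side of the case. Origin: centre of its underside; z is its axis, up through the hub.
- case: Open steel case fixed on a stand, sloping 25 degrees down towards the robot. Outside 104 mm along its x (up the slope), 208 along y, 46 along z (square to the slope); walls and floor 4 mm. A 30 mm high divider makes two 96 by 98 mm compartments centred at y = +51 and -51 mm: one holds a carrier already, the other is empty, with a 3 mm pad on its floor. Origin: centre of its underside.
- nest_floor (a point): Centre of the pad's top face in the empty compartment, 7 mm above the case's underside along the case's z (39 mm below the rim): where the carrier's underside centre belongs. Use the case's axes, not this point's.
- lid: Loose aluminium lid, 0.28 kg, 116 mm (x) by 220 mm (y), on the bench. Top 4 mm thick; its 12 mm skirt goes over the outside of the case, 3 mm play a side. Bar handle in the middle, 72 mm along x, 14 mm wide, its top 49 mm above the origin. Origin: centre of the skirt's lower edge, z up. Fits either way round, x along the case's x; seated, its origin is 34 mm above the case's along the case's z.
- bail (a joint): Angle of the wire clamp (a U-shaped swing bail), rad: 0 = fully down over the lid, about 1.8 to 2.2 = standing open behind the case. It is stiff and stays where it is left; moving it takes about 2 N at the grip bar.
- bail_hinge (a point): Middle of the clamp's hinge line, which runs along the case's y, at 55 mm in the case's x and 45 mm in its z. The two arms, 8 mm thick, run 122 mm either side of the middle, outside the lid.
- bail_grip (a point): Middle of the clamp's black grip bar: round, 14 mm across, 200 mm long along the case's y, 156 mm from the hinge. When down it lies at -100 mm in the case's x and 60 mm in its z, free in front of the lid; a thinner crossbar 50 mm nearer the hinge then lies over the lid. Its angle about the hinge from there is joint bail.
- bottle: Bystander: bottle 56 mm across, 150 mm high. Origin: centre of its underside.
- trays: Bystander: stack of clear plastic trays, 120 by 170 by 56 mm. Origin: centre of its underside.
- brush: Bystander: small brush, 180 mm long, lying on the bench.
Not all that is in view belongs to the job. Leave any pink look-alike of the lid alone.

How it is judged:
By the outcome, as a careful person would: the job done as asked, in the order asked, and still so for the second after the job is handed in, with the robot touching nothing.
It also fails if it takes over 72 s, if anything falls off the work surface, if the arm or the gripper's body presses on something with over 40 N, if the wrist force passes 120 N, or if a joint passes its speed limit or range.

## Working session

There is one attempt and no reset: what is moved stays moved. The work goes in short steps, Python scripts to look and compute and a tool call to move; the robot and the scene stay as the last step left them, time stands still between calls to the robot, and variables do not carry over. Pictures are saved under pics/ and viewed, at most 10 in all, crops included, and the job is handed in when it is done.

Besides the shell and the picture viewer there is one more tool, called after ">>>" in YAML: its name, and indented under it one key for each argument. send_rows: Moves the arm, as the interface text tells. Its arguments: {"type":"object","properties":{"rows":{"type":"array","items":{"type":"array"}},"newtons":{"type":"number"}},"required":["rows"]}

```bash
ls; mkdir -p pics; python3 - <<'E'
from station import ctrl
import cv2,numpy as np
o=ctrl.get_obs(); print({k:np.round(v,3) for k,v in o.items()}, ctrl.grip_point_offset)
ims=[]
for n in("side","top"):
    d=ctrl.get_image(n); np.savez(f"{n}0.npz",**d)
    cv2.imwrite(f"pics/{n}0.png",d["frame"][:,:,::-1]); print(n,d["fx"],d["cx"],d["cy"],np.round(d["cam_to_world"],3).tolist(),(d["range_z"]>0).mean())
E
```

```text
pics
{'t': np.float64(0.0), 'q': array([-1.32 ,  0.053,  1.614,  0.   ,  1.476, -0.119]), 'dq': array([-0.001,  0.001, -0.   ,  0.002,  0.003,  0.002]), 'effort': array([ 0.0000e+00, -3.9368e+01, -3.7018e+01, -0.0000e+00,  7.0000e-03,
        0.0000e+00]), 'tool_pos': array([ 0.226, -0.582,  0.23 ]), 'tool_rot': array([-3.086, -0.577,  0.   ]), 'contact_force': array([-0.005, -0.091, -0.351]), 'wrist_torque': array([ 0.047, -0.045,  0.001]), 'grip_force': np.float64(0.0), 'opening': np.float64(0.085)} 0.0187
side 415.1743730488478 253.72863063960577 188.53691573753056 [[-0.804, -0.409, 0.432, -0.227], [-0.594, 0.564, -0.574, 0.78], [-0.009, -0.718, -0.696, 1.234], [0.0, 0.0, 0.0, 1.0]] 0.9957478841145834
top 436.69302008197997 262.6961196203374 186.53162555241147 [[0.002, -0.985, 0.174, 0.187], [-1.0, -0.003, -0.008, -0.152], [0.008, -0.174, -0.985, 1.591], [0.0, 0.0, 0.0, 1.0]] 0.9958953857421875
```

View pics/side0.png

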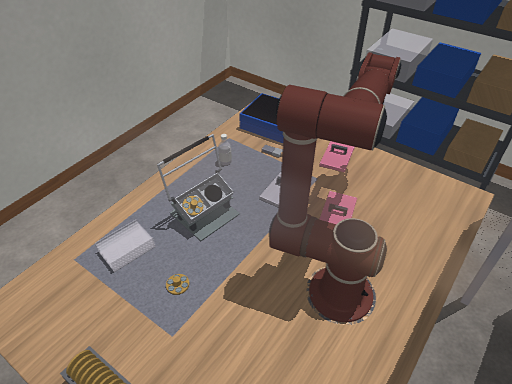

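View pics/top0.png

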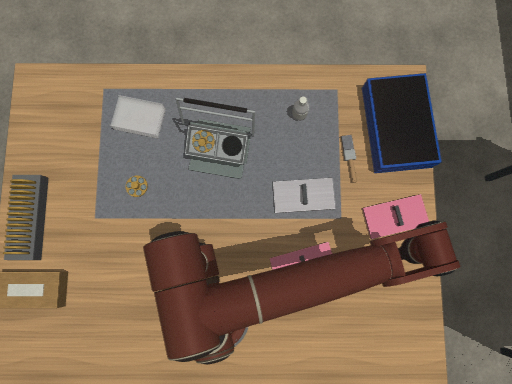

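The pictures show the carrier at top (137,186), and the case at about (216,145) with the empty compartment on the right at (232,146). The bail stands open behind it, with the grip bar at (215,105). The lid is at (304,195), the bottle at (301,108) and the brush at (348,158); the pink look-alikes are to be left alone.

```bash
cat > h.py <<'E'
import numpy as np,cv2
from scipy.spatial.transform import Rotation as R
def cloud(d):
    z=d["range_z"].astype(float); v,u=np.mgrid[:z.shape[0],:z.shape[1]]
    p=np.stack([(u-d["cx"])/d["fx"]*z,(v-d["cy"])/d["fy"]*z,z],-1)
    T=d["cam_to_world"]; return p@T[:3,:3].T+T[:3,3]
def proj(d,P):
    T=np.linalg.inv(d["cam_to_world"]); c=np.atleast_2d(P)@T[:3,:3].T+T[:3,3]
    return np.c_[c[:,0]/c[:,2]*d["fx"]+d["cx"],c[:,1]/c[:,2]*d["fy"]+d["cy"]]
def snap(n):
    from station import ctrl
    return ctrl.get_image(n)
def rect(pts): # xy points -> centre,size,angle
    return cv2.minAreaRect((pts*1000).astype(np.float32))
E
python3 - <<'E'
from h import *
d=np.load("top0.npz"); P=cloud(d); Z=P[...,2]; hsv=cv2.cvtColor(d["frame"],cv2.COLOR_RGB2HSV)
def box(u0,u1,v0,v1):
    m=np.zeros(Z.shape,bool); m[v0:v1,u0:u1]=1; return m
b=box(120,155,170,202); print("mat z",np.median(Z[box(110,120,190,210)]))
m=b&(Z>.004); p=P[m]; print("carrier",m.sum(),p[:,:2].min(0),p[:,:2].max(0),cv2.minEnclosingCircle((p[:,:2]*1000).astype(np.float32)))
m=b&(Z>.022); print("hub",m.sum(),P[m].mean(0))
m=box(260,345,165,225)&(Z>.008)&(hsv[...,1]<80); m2=m&(Z<.025); print("lid",m.sum(),rect(P[m2][:,:2]),np.median(Z[m2]))
m=m&(Z>.035); print("handle",m.sum(),P[m].mean(0),rect(P[m][:,:2]))
m=box(165,260,95,122)&(hsv[...,2]<50)&(Z>.1); q=P[m]; print("grip",m.sum(),q.mean(0),q.min(0),q.max(0)); 
c=q.mean(0); w,V=np.linalg.eigh(np.cov((q-c).T)); print(w**.5,V[:,2])
np.set_printoptions(linewidth=250)
print((Z[112:180:3,165:265:4]*1000).astype(int))
im=cv2.resize(d["frame"][90:205,110:270],None,fx=5,fy=5,interpolation=cv2.INTER_CUBIC); cv2.imwrite("pics/c0.png",im[:,:,::-1])
E
```

```text
mat z 0.0007054188207783474
carrier 470 [ 0.18739675 -0.15220775] [0.52811156 0.36286552] ((351.8804931640625, 105.32889556884766), 305.5815734863281)
hub 49 [0.43918845 0.25369283 0.19150691]
lid 1961 ((449.4080505371094, -300.890869140625), (197.69863891601562, 291.69561767578125), 0.1954718977212906) 0.016366072444182755
handle 97 [ 0.39410095 -0.28656562  0.30301885] ((319.8720397949219, -250.73312377929688), (46.11775207519531, 326.95703125), 61.38951873779297)
grip 243 [ 0.67103037 -0.01282523  0.30258177] [ 0.65122906 -0.1106085   0.29496291] [0.6918617  0.08186887 0.31191338]
[0.00296812 0.00344357 0.05627238] [-0.1700868  -0.9854284   0.00116186]
[[   1   -8   -2    1  215    0    0   -4    2    3  250  249  246   -2   -3    1   -2   -2    6   -1  295    1  299    0   -1]
 [   0   -3    0   -3  200   -9    1   -1   -3   -2   -1   -1    3   -4  247  252  250  250    1    3   -2    0  282   -1    3]
 [   3    3    5    2  181    5    2   -6   -4   -4    0   -9    0    0    3    2   -5   -3  246  247  253  250  265   -3    0]
 [   5    3    0   -1  166    7   -5    0    0    5 
[... 1808 characters left out ...]
  6   12   10    6   14  103  104   56    2    1    2   -3]
 [   1    0    5   -6   -3    0    4    7    5    6    3    6    5    6    8    2   11    2    2    5    3    2    0    2    4]
 [   4   -3   -3    4    1    4    7   10    6   15    8    2   15    4    7    7    6    8    9   12    0    1    3    0    0]
 [   0    0    0    1   -1    5    0    0   -4    4    8    7    9   13    8    3   11    3    4    7    8   -1   -2    0    3]
 [   4   -1    7   -6   -3   -5   -6    0    3   -1   -3   -3   -3    1    8    7    4   12   12    5    3    0    2    2    2]
 [   2    0    3   -6    4    2    2    5    7    7   -6    5    4   -1   16    2    1   -3    4    1   -3   -3    3    0    0]]
```

View pics/c0.png

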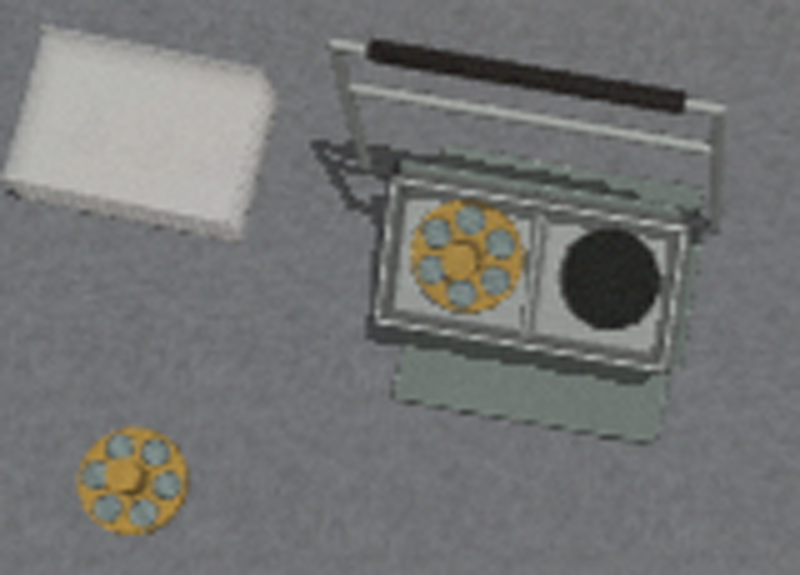

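The crop shows the loose carrier with its hub, the case with its empty right compartment (black pad at crop (612,278)), and the bail behind it. Next I drop the depth outliers and get the numbers.

```bash
cat >> h.py <<'E'
def ray(d,uv,z):
    uv=np.atleast_2d(uv).astype(float); T=d["cam_to_world"]
    r=np.c_[(uv[:,0]-d["cx"])/d["fx"],(uv[:,1]-d["cy"])/d["fy"],np.ones(len(uv))]@T[:3,:3].T
    return T[:3,3]+r*((z-T[2,3])/r[:,2])[:,None]
def goto(o,tgt,yaw=None):
    """print shift in tool axes (cm) and turn (deg) to reach TCP target; yaw = direction of tool y line (deg)"""
    Rm=R.from_rotvec(o["tool_rot"]).as_matrix(); s=Rm.T@(np.array(tgt)-o["tool_pos"])*100
    print("tool_y yaw",np.degrees(np.arctan2(Rm[1,1],Rm[0,1])).round(2),"shift cm",s.round(2))
    if yaw is not None:
        a=np.degrees(np.arctan2(Rm[1,1],Rm[0,1])); t=-((yaw-a+90)%180-90); print("turn",round(t,1))
E
python3 - <<'E'
from h import *
d=np.load("top0.npz"); P=cloud(d); Z=P[...,2]; fr=d["frame"]; hsv=cv2.cvtColor(fr,cv2.COLOR_RGB2HSV)
def box(u0,u1,v0,v1):
    m=np.zeros(Z.shape,bool); m[v0:v1,u0:u1]=1; return m
def big(m):
    c=max(cv2.findContours(m.astype(np.uint8),cv2.RETR_EXTERNAL,cv2.CHAIN_APPROX_NONE)[0],key=cv2.contourArea); return c[:,0].astype(float)
m=box(120,155,170,205)&(hsv[...,1]>100); c=big(m); x=ray(d,c,.006)[:,:2]; print("carrier",cv2.minEnclosingCircle((x*1000).astype(np.float32)),x.mean(0))
m=box(255,345,165,225)&(Z>.008)&(Z<.1)&(hsv[...,1]<60); c=big(m); x=ray(d,c,.016)[:,:2]; print("lid",rect(x))
m2=box(285,325,175,215)&(hsv[...,2]<70); 
m2=box(285,325,175,215)&(Z>.035)&(Z<.1); v,u=np.nonzero(m2); print("handle",m2.sum(),rect(ray(d,np.c_[u,v],.049)[:,:2]))
# grip bar from the two views
m=box(165,260,95,122)&(hsv[...,2]<50)&(Z>.2)&(Z<.4); q=P[m]; print("grip",q.mean(0),rect(q[:,:2]))
yaw=np.radians(-9.8); 
# case corners by crop picks
px=np.array([[390,178],[688,222],[665,370],[375,325]])/5+[110,90]
for z0 in (.085,.095,.105): print(z0, [ray(d,px[i],z0+(.044 if i<2 else 0))[0].round(4).tolist() for i in range(4)])
# tilt-plane from interior: back/front rim heights
E
```

```text
carrier ((467.9051818847656, 300.9828186035156), 40.29787826538086) [0.46827713 0.30321294]
lid ((435.34100341796875, -313.8536376953125), (117.82105255126953, 219.97955322265625), 4.105342388153076)
handle 81 ((434.70660400390625, -313.2550964355469), (69.55754852294922, 14.905266761779785), 3.80942440032959)
grip [ 0.67103037 -0.01282523  0.30258177] ((670.9765625, -14.001487731933594), (194.9146270751953, 13.42133903503418), 80.1742172241211)
0.085 [[0.6599, 0.0964, 0.129], [0.629, -0.1113, 0.129], [0.5337, -0.0946, 0.085], [0.5657, 0.1111, 0.085]]
0.095 [[0.6567, 0.0947, 0.139], [0.6259, -0.1116, 0.139], [0.5314, -0.095, 0.095], [0.5631, 0.1093, 0.095]]
0.105 [[0.6534, 0.093, 0.149], [0.6229, -0.1118, 0.149], [0.5291, -0.0954, 0.105], [0.5606, 0.1076, 0.105]]
```

```bash
python3 - <<'E'
from h import *
from station import ctrl
goto(ctrl.get_obs(),[.468,.302,.16],81)
E
```

```text
tool_y yaw -68.81 shift cm [ 54.55 -73.67   7.17]
turn 30.2
```

>>> send_rows:
  rows:
    - [8.54,[3.03,-4.09,0.4],0]
    - [8.54,[3.03,-4.09,0.4],0]
    - [8.54,[3.03,-4.09,0.4],0]
    - [8.54,[3.03,-4.09,0.4],0]
    - [8.54,[3.03,-4.09,0.4],0]
    - [8.54,[3.03,-4.09,0.4],0]
    - [8.54,[3.03,-4.09,0.4],0]
    - [8.54,[3.03,-4.09,0.4],0]
    - [8.54,[3.03,-4.09,0.4],0]
    - [8.54,[3.03,-4.09,0.4],0]

```text
t: 1.35
tool_pos: [0.3605, -0.0902, 0.1909]
tool_rot: [3.088, 0.577, 0.001]
contact_force: [0.9, -1.0, 0.9]
opening: 0.0856
grip_force: 0.0
```

>>> send_rows:
  rows:
    - [8.54,[3.03,-4.09,0.4],0]
    - [8.54,[3.03,-4.09,0.4],0]
    - [8.54,[3.03,-4.09,0.4],0]
    - [8.54,[3.03,-4.09,0.4],0]
    - [8.54,[3.03,-4.09,0.4],0]
    - [8.54,[3.03,-4.09,0.4],0]
    - [8.54,[3.03,-4.09,0.4],0]
    - [8.54,[3.03,-4.09,0.4],0]
    - [8.54,[0,0,0],10]
    - [8.54,[0,0,0],10]

```text
t: 2.6
tool_pos: [0.4678, 0.3014, 0.1582]
tool_rot: [3.141, 0.026, -0.003]
contact_force: [-0.5, -0.1, 0.3]
opening: 0.0851
grip_force: 0.0
```

>>> send_rows:
  rows:
    - [8.54,[0,0,0],10]
    - [8.54,[0,0,0],0]
    - [8.54,[0,0,0],0]

```text
t: 2.98
tool_pos: [0.4681, 0.3007, 0.159]
tool_rot: [3.132, -0.238, -0.001]
contact_force: [0.2, 0.2, 0.2]
opening: 0.0855
grip_force: 0.0
```

```bash
python3 - <<'E'
from h import *
from station import ctrl
d=ctrl.get_image("wrist"); np.savez("w1.npz",**d); o=ctrl.get_obs(); print(o["t"],o["q"].round(3),o["tool_pos"])
fr=d["frame"]; hsv=cv2.cvtColor(fr,cv2.COLOR_RGB2HSV)
cv2.imwrite("pics/w1.png",fr[:,:,::-1])
m=(hsv[...,1]>100)&(hsv[...,0]>10)&(hsv[...,0]<35); c=max(cv2.findContours(m.astype(np.uint8),cv2.RETR_EXTERNAL,cv2.CHAIN_APPROX_NONE)[0],key=cv2.contourArea)[:,0]
print(cv2.minEnclosingCircle(c.astype(np.float32)),cv2.minEnclosingCircle((ray(d,c,.006)[:,:2]*1000).astype(np.float32)))
print(d["cam_to_world"].round(3)); goto(o,[.468,.302,.003],81)
# case corners from side
s=np.load("side0.npz"); cv2.imwrite("pics/s_crop.png",cv2.resize(s["frame"][120:250,140:265],None,fx=4.5,fy=4.5,interpolation=cv2.INTER_CUBIC)[:,:,::-1])
E
```

```text
3.025 [ 0.437 -0.055  1.843  0.     1.353  2.16 ] [0.46820998 0.30071028 0.15911927]
((246.08360290527344, 172.1458282470703), 43.56046676635742) ((469.8156433105469, 302.6353454589844), 39.960723876953125)
[[-0.15  -0.954 -0.261  0.535]
 [-0.989  0.145  0.04   0.291]
 [-0.     0.264 -0.964  0.302]
 [ 0.     0.     0.     1.   ]]
tool_y yaw -98.71 shift cm [-0.04 -0.13 15.61]
turn 0.3
```

View pics/w1.png

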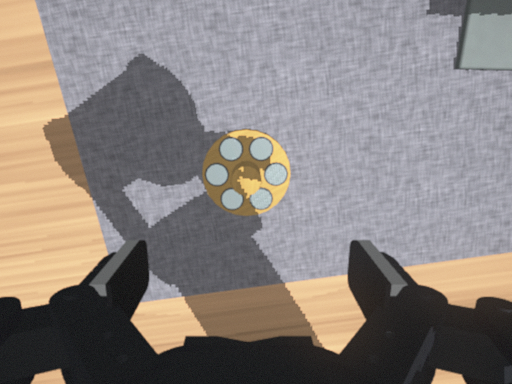

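The wrist view shows the carrier at (246,172), about 40 mm in radius and centred between the fingers. The camera sits on the far (+x) side of the tool, so I will turn the tool half round before placing near the bail.

>>> send_rows:
  rows:
    - [6,[0.1,-0.13,4.0],0]
    - [6,[0,0,4.0],0]
    - [6,[0,0,3.5],0]
    - [6,[0,0,2.4],0]
    - [6,[0,0,1.0],0]
    - [5,[0,0,0],0]
    - [2,[0,0,0],0]
    - [2,[0,0,0],0]
    - [2,[0,0,0],0]
    - [2,[0,0,0],0]
  newtons: 25

```text
t: 4.28
tool_pos: [0.4707, 0.3024, 0.012]
tool_rot: [-3.131, 0.241, -0.004]
contact_force: [-1.1, -2.3, 6.2]
opening: 0.0251
grip_force: 25.1
```

View pics/s_crop.png

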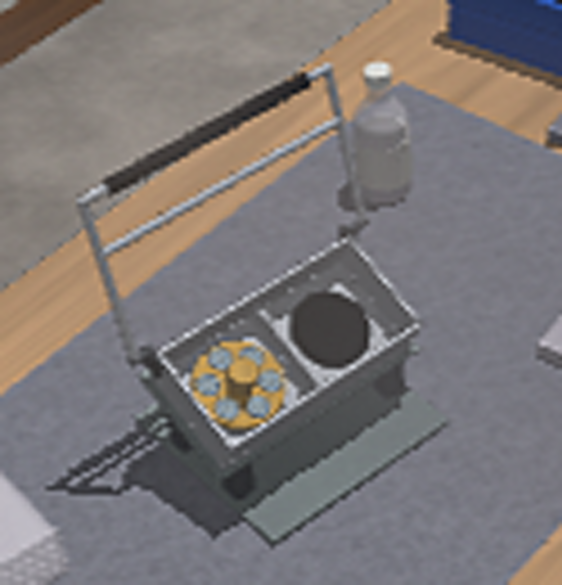

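The side crop shows the rim corners at about (160,352), (350,240), (420,325) and (232,450). I solve for the case pose from the corner rays of both views.

```bash
cat > case.py <<'E'
from h import *
from scipy.optimize import least_squares
def frame(p):
    M=(R.from_euler("z",p[3])*R.from_euler("y",-25,degrees=True)).as_matrix(); return M,np.array(p[:3])
def pt(p,c): M,t=frame(p); return t+M@(np.array(c)/1000)
E
python3 - <<'E'
from case import *
t=np.load("top0.npz"); s=np.load("side0.npz")
C=np.array([[52,104,46],[52,-104,46],[-52,-104,46],[-52,104,46]])/1000
pt_=np.array([[390,178],[688,222],[665,370],[375,325]])/5+[110,90]-.4
ps=np.array([[160,352],[350,240],[420,325],[232,450]])/4.5+[140,120]-.4
def res(p,split=0):
    M,o=frame(p); X=C@M.T+o
    a,b=(proj(t,X)-pt_).ravel(),(proj(s,X)-ps).ravel()
    return a if split==1 else b if split==2 else np.r_[a,b]
for k in (0,1,2):
    r=least_squares(res,[.6,0,.08,-.15],args=(k,)); print(k,r.x.round(4),np.degrees(r.x[3]).round(2),res(r.x).round(1))
    if k==0: p=r.x
np.save("case.npy",p)
print("pad",pt(p,[0,-51,7]),"pad ray top")
g=np.array([.671,-.013,.303-.004]); M,o=frame(p); l=M.T@(g-o)*1000; d=l-[55,0,45]; print("grip local",l,np.hypot(d[0],d[2]),"angle",np.arctan2(d[2],-d[0])-np.arctan2(15,155))
print("hinge",pt(p,[55,0,45]))
# pad centre check by dark mask
for n,dd,b in(("top",t,(218,248,130,162)),("side",s,(195,230,175,210))):
    fr=dd["frame"].max(2); m=np.zeros(fr.shape,np.uint8); m[b[2]:b[3],b[0]:b[1]]=fr[b[2]:b[3],b[0]:b[1]]<62
    c=max(cv2.findContours(m,cv2.RETR_EXTERNAL,cv2.CHAIN_APPROX_NONE)[0],key=cv2.contourArea); e=cv2.fitEllipse(c); print(n,e,proj(dd,pt(p,[0,-51,7])))
E
```

```text
0 [ 0.6136 -0.0032  0.0776 -0.1608] -9.21 [ 0.2 -0.1 -0.   0.7  0.4  0.3  0.1 -0.2 -1.   0.6 -0.5 -1.   0.4 -0.1
  0.1  0.3]
1 [ 0.6146 -0.0023  0.0766 -0.1535] -8.8 [-0.1 -0.  -0.3  0.3  0.4 -0.1 -0.  -0.1 -1.3  1.  -1.  -0.8  0.1 -0.
  0.   0.6]
2 [ 0.6333 -0.0234  0.0495 -0.18  ] -10.31 [ 7.7 -3.4  6.1 -1.8  6.  -2.8  7.  -4.1 -0.2  0.2 -0.1 -0.2  0.1  0.4
  0.2 -0.4]
pad [ 0.60255029 -0.05302477  0.0839524 ] pad ray top
grip local [146.31193332  -0.53297444 176.05239654] 159.726640876991 angle 2.0828700169617225
hinge [ 0.6440668  -0.00809182  0.1416361 ]
top ((231.73199462890625, 145.41217041015625), (18.201335906982422, 19.296937942504883), 170.7571563720703) [[231.51183444 145.16574201]]
side ((212.9604949951172, 192.06956481933594), (15.37326717376709, 17.465667724609375), 137.06838989257812) [[212.71765902 192.78765997]]
```

>>> send_rows:
  rows:
    - [2,[0,0,-0.5],0]
    - [2,[0,0,-1.0],0]
    - [2,[0,0,-1.8],-9]
    - [2,[0,0,-1.8],-10.5]
    - [2,[0,0,-1.8],-10.5]
    - [2,[0,0,-1.8],-10.5]
    - [2,[0,0,-1.8],-10.5]
    - [2,[0,0,-1.8],-10.5]
    - [2,[0,0,-1.8],-10.5]
    - [2,[0,0,-1.8],-10.5]

```text
t: 5.52
tool_pos: [0.469, 0.3018, 0.1697]
tool_rot: [-2.508, -1.891, 0.001]
contact_force: [0.4, 0.2, -4.1]
opening: 0.0249
grip_force: 24.9
```

>>> send_rows:
  rows:
    - [2,[0,0,-1.8],-10.5]
    - [2,[0,0,-1.8],-10.5]
    - [2,[0,0,-1.8],-10.5]
    - [2,[0,0,-1.8],-10.5]
    - [2,[0,0,0],-10.5]
    - [2,[0,0,0],-10.5]
    - [2,[0,0,0],-10.5]
    - [2,[0,0,0],-10.5]
    - [2,[0,0,0],-10.5]
    - [2,[0,0,0],-2.5]

```text
t: 6.78
tool_pos: [0.469, 0.3018, 0.241]
tool_rot: [-0.251, -3.131, 0.001]
contact_force: [-0.7, 0.0, -3.4]
opening: 0.0248
grip_force: 25.0
```

```bash
python3 - <<'E'
from h import *
from station import ctrl
o=ctrl.get_obs(); print(o["tool_pos"],o["opening"],o["grip_force"],o["q"].round(2)); goto(o,[.592,-.0513,.23],80.8)
E
```

```text
[0.46896529 0.30178366 0.24096995] 0.024844967298016805 24.95325744152069 [ 0.44 -0.11  1.76  0.    1.5  -0.97]
tool_y yaw 80.82 shift cm [-17.78 -32.89   1.1 ]
turn 0.0
```

>>> send_rows:
  rows:
    - [2,[-1.8,-3.3,0],0]
    - [2,[-1.8,-3.3,0],0]
    - [2,[-1.8,-3.3,0],0]
    - [2,[-1.8,-3.3,0],0]
    - [2,[-1.8,-3.3,0],0]
    - [2,[-1.8,-3.3,0],0]
    - [2,[-1.8,-3.3,0],0]
    - [2,[-1.8,-3.3,0],0]
    - [2,[-1.8,-3.3,0],0]
    - [2,[-1.6,-3.2,0],0]

```text
t: 8.02
tool_pos: [0.5918, -0.0526, 0.241]
tool_rot: [-0.255, -3.13, -0.0]
contact_force: [0.5, -0.4, -3.1]
opening: 0.0248
grip_force: 25.2
```

>>> send_rows:
  rows:
    - [2,[0,0,2],0]
    - [2,[0,0,2],0]
    - [2,[0,0,1],0]
    - [2,[0,0,0],0]

```text
t: 8.52
tool_pos: [0.5908, -0.0505, 0.1894]
tool_rot: [-0.253, -3.128, -0.001]
contact_force: [-0.0, 0.3, -2.7]
opening: 0.0253
grip_force: 25.3
```

```bash
python3 - <<'E'
from case import *
from station import ctrl
d=ctrl.get_image("wrist"); np.savez("w2.npz",**d); o=ctrl.get_obs(); print(o["t"],o["tool_pos"],o["contact_force"]); goto(o,[.592,-.0513,.093],80.8)
p=np.load("case.npy"); im=d["frame"][:,:,::-1].copy()
for c in [(52,104,46),(52,-104,46),(-52,-104,46),(-52,104,46),(0,-51,7)]:
    u=proj(d,pt(p,c))[0]; print(c,u.round(1)); cv2.circle(im,tuple(int(x) for x in u),3,(0,0,255),1)
cv2.imwrite("pics/w2.png",im)
E
```

```text
8.575 [ 0.59156475 -0.05074077  0.19074538] [-1.03686038  0.08697863 -2.93861291]
tool_y yaw 80.75 shift cm [-0.06 -0.05  9.77]
turn -0.1
(52, 104, 46) [489.2 273.9]
(52, -104, 46) [163.2 274. ]
(-52, -104, 46) [169.7 119.3]
(-52, 104, 46) [470.3 119.2]
(0, -51, 7) [246.5 201.5]
```

View pics/w2.png

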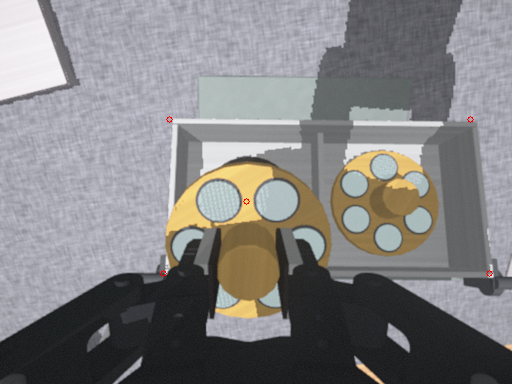

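The predicted rim corners (red) fall within 4 px of the rim corners in the wrist view, so the pose is good. I enter 1 cm towards the robot to clear the back rim, then move back to centre.

>>> send_rows:
  rows:
    - [2,[0.95,0,0.5],0]
    - [2,[0,0,1.6],0]
    - [2,[0,0,1.6],0]
    - [2,[0,0,1.6],0]
    - [2,[0,0,1.0],0]
    - [2,[-0.35,0,0.5],0]
    - [2,[-0.35,0,0.5],0]
    - [2,[-0.3,0,0.5],0]
    - [2,[0,0,0],0]
  newtons: 20

```text
t: 9.7
tool_pos: [0.5928, -0.0517, 0.1133]
tool_rot: [0.255, 3.131, -0.0]
contact_force: [0.9, 0.2, -3.9]
opening: 0.0252
grip_force: 25.3
```

>>> send_rows:
  rows:
    - [2,[0,0,0.25],0]
    - [2,[0,0,0.25],0]
    - [2,[0,0,0.25],0]
    - [2,[0,0,0.2],0]
    - [2,[0,0,0],0]

```text
t: 10.32
tool_pos: [0.5921, -0.0515, 0.1047]
tool_rot: [-0.255, -3.13, 0.0]
contact_force: [-6.0, 1.0, 4.8]
opening: 0.0253
grip_force: 26.9
```

>>> send_rows:
  rows:
    - [2,[0,0,0.25],0]
    - [2,[0,0,0.25],0]
    - [2,[0,0,0],0]

```text
t: 10.7
tool_pos: [0.5917, -0.0514, 0.0993]
tool_rot: [-0.255, -3.129, -0.0]
contact_force: [-5.4, 0.8, 3.9]
opening: 0.0251
grip_force: 27.5
```

>>> send_rows:
  rows:
    - [2,[0,0,0.2],0]
    - [2,[0,0,0.2],0]
    - [2,[0,0,0],0]

```text
t: 11.08
tool_pos: [0.5917, -0.0514, 0.0956]
tool_rot: [-0.255, -3.129, -0.0]
contact_force: [-5.6, 0.8, 4.5]
opening: 0.0252
grip_force: 30.5
```

```bash
python3 - <<'E'
from case import *
from station import ctrl
d=ctrl.get_image("wrist"); np.savez("w3.npz",**d); s=ctrl.get_image("side")
a=d["frame"]; b=cv2.resize(s["frame"][150:230,165:265],(480,384),interpolation=cv2.INTER_CUBIC)
cv2.imwrite("pics/w3.png",cv2.resize(np.hstack([a[:,100:420],b]),None,fx=1,fy=1)[:,:,::-1])
E
```

```text
(no output)
```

View pics/w3.png

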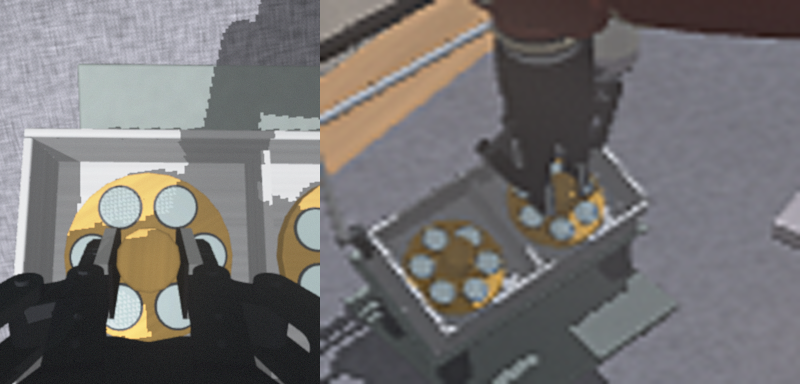

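The carrier is in the compartment and tilting to match the slope. I keep lowering in small steps.

>>> send_rows:
  rows:
    - [2,[0,0,0.15],0]
    - [2,[0,0,0.1],0]
    - [2,[0,0,0],0]

```text
t: 11.55
tool_pos: [0.5919, -0.0514, 0.0944]
tool_rot: [-0.254, -3.129, 0.0]
contact_force: [-9.9, 3.0, 10.5]
opening: 0.0249
grip_force: 34.3
```

>>> send_rows:
  rows:
    - [2,[0,0,0.15],0]
    - [2,[0,0,0],0]

```text
t: 11.8
tool_pos: [0.5919, -0.0514, 0.0943]
tool_rot: [-0.254, -3.129, 0.0]
contact_force: [-14.0, 0.5, 17.5]
opening: 0.0251
grip_force: 35.7
```

>>> send_rows:
  rows:
    - [2,[0,0,0.15],0]
    - [2,[0,0,0],0]

```text
t: 12.05
tool_pos: [0.592, -0.0514, 0.0942]
tool_rot: [-0.255, -3.129, 0.0]
contact_force: [-17.1, 3.3, 23.8]
opening: 0.0249
grip_force: 39.3
```

>>> send_rows:
  rows:
    - [2,[0,0,-0.3],0]
    - [5,[0,0,0],0]
    - [5,[0,0,0],0]
    - [5,[0,0,0],0]
    - [5,[0,0,-0.5],0]
    - [5,[0,0,-2],0]
    - [5,[0,0,-3],0]
    - [5,[1,0,-3],0]
    - [5,[1,0,-3],0]
    - [5,[0,0,0],0]

```text
t: 13.3
tool_pos: [0.5746, -0.0487, 0.2123]
tool_rot: [0.254, 3.123, -0.002]
contact_force: [-0.1, -0.7, -0.2]
opening: 0.0498
grip_force: 0.0
```

```bash
python3 - <<'E'
from case import *
from station import ctrl
o=ctrl.get_obs(); print(o["t"],o["tool_pos"],o["opening"])
d=ctrl.get_image("wrist"); np.savez("w4.npz",**d); p=np.load("case.npy")
cv2.imwrite("pics/w4.png",d["frame"][:,:,::-1])
hsv=cv2.cvtColor(d["frame"],cv2.COLOR_RGB2HSV); m=((hsv[...,1]>100)&(hsv[...,0]>10)&(hsv[...,0]<35)).astype(np.uint8)
m=cv2.morphologyEx(m,cv2.MORPH_CLOSE,np.ones((5,5)))
P=cloud(d); M,t=frame(p)
for c in cv2.findContours(m,cv2.RETR_EXTERNAL,cv2.CHAIN_APPROX_NONE)[0]:
    if cv2.contourArea(c)<2000: continue
    k=np.zeros_like(m); cv2.drawContours(k,[c],-1,1,-1); q=(P[k>0]-t)@M*1000; q=q[(q[:,2]>5)&(q[:,2]<22)]
    A=np.c_[q[:,:2],np.ones(len(q))]; w=np.linalg.lstsq(A,q[:,2],rcond=None)[0]
    print(len(q),cv2.minEnclosingCircle(q[:,:2].astype(np.float32)),"slope deg",np.degrees(w[:2]),"z mean",q[:,2].mean())
goto(o,[.435,-.314,.2],94)
E
```

```text
13.3 [ 0.57457522 -0.04872628  0.21232551] 0.049794233015345975
5950 ((0.36089664697647095, 54.59721374511719), 42.539642333984375) slope deg [-0.28651534 -0.24159116] z mean 18.238422673136455
6149 ((-1.4343844652175903, -50.862335205078125), 40.914581298828125) slope deg [-0.22432865 -0.32894953] z mean 18.695119722401095
tool_y yaw 80.69 shift cm [  9.49 -28.44   1.17]
turn -13.3
```

View pics/w4.png

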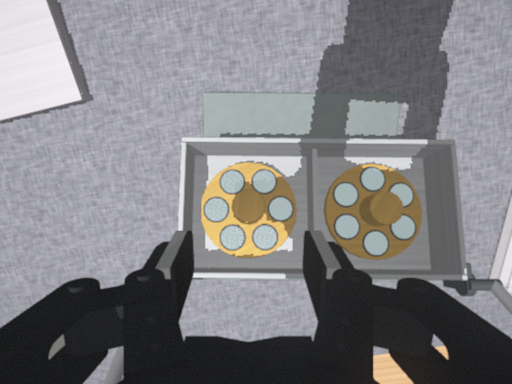

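The new carrier lies flat at (249,209): tilt under 0.4° to the floor, 1.5 mm off centre. Next, the lid.

>>> send_rows:
  rows:
    - [6,[1.6,-4.7,0],0]
    - [6,[1.6,-4.7,0],0]
    - [6,[1.6,-4.75,0],0]
    - [6,[1.6,-4.75,0],0]
    - [6,[1.6,-4.75,0.6],0]
    - [6,[1.5,-4.75,0.6],0]
    - [6,[0,0,0],-6.7]
    - [6,[0,0,0],-6.6]
    - [6,[0,0,0],0]

```text
t: 14.48
tool_pos: [0.4325, -0.3131, 0.1939]
tool_rot: [0.106, -3.138, -0.003]
contact_force: [-0.0, -0.4, 0.0]
opening: 0.06
grip_force: 0.0
```

```bash
python3 - <<'E'
from case import *
from station import ctrl
d=ctrl.get_image("wrist"); np.savez("w5.npz",**d); o=ctrl.get_obs(); print(o["t"],o["tool_pos"],o["q"].round(2))
cv2.imwrite("pics/w5.png",d["frame"][:,:,::-1])
P=cloud(d); Z=P[...,2]
m=(Z>.040)&(Z<.060)&(np.hypot(P[...,0]-.435,P[...,1]+.314)<.06); v,u=np.nonzero(m); print("handle",m.sum(),rect(P[m][:,:2]),rect(ray(d,np.c_[u,v],.049)[:,:2]),np.median(Z[m]))
m=(Z>.010)&(Z<.024)&(np.hypot(P[...,0]-.435,P[...,1]+.314)<.16); print("top",rect(P[m][:,:2]),np.median(Z[m]))
goto(o,[.435,-.314,.025],94)
E
```

```text
14.525 [ 0.43266624 -0.31298523  0.19414148] [-0.77 -0.14  1.86  0.    1.42 -2.4 ]
handle 1248 ((436.23663330078125, -312.6787414550781), (71.2596206665039, 13.551966667175293), 3.6628589630126953) ((435.8683776855469, -312.6647033691406), (71.96237182617188, 13.454251289367676), 3.5592124462127686) 0.04963988326818816
top ((436.9390869140625, -312.7621154785156), (116.44274139404297, 220.6334991455078), 4.153860092163086) 0.016829867536343385
tool_y yaw 93.87 shift cm [-0.25 -0.14 16.91]
turn -0.1
```

View pics/w5.png

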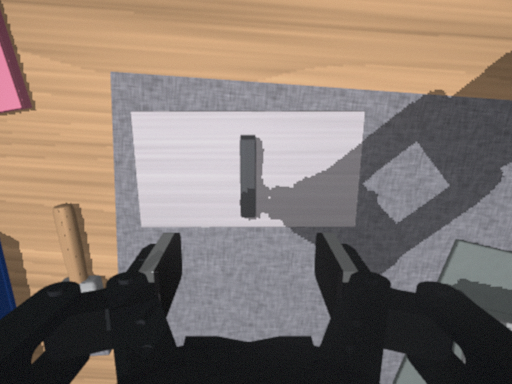

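The wrist view shows the lid at (250,170), with the handle at (248,176) running along x. I descend and grip it.

>>> send_rows:
  rows:
    - [4,[-0.35,0,4],0]
    - [4,[0,0,4],0]
    - [4,[0,0,4],0]
    - [4,[0,0,3],0]
    - [4,[0,0,1.9],0]
    - [4,[0,0,0],0]
    - [0.5,[0,0,0],0]
    - [0.5,[0,0,0],0]
    - [0.5,[0,0,0],0]
    - [0.5,[0,0,0],0]
  newtons: 20

```text
t: 15.78
tool_pos: [0.4375, -0.3139, 0.028]
tool_rot: [-0.109, 3.137, -0.003]
contact_force: [-0.0, -0.3, 5.8]
opening: 0.0135
grip_force: 23.8
```

>>> send_rows:
  rows:
    - [0.5,[0,0,-0.3],0]
    - [0.5,[0,0,-0.7],0]
    - [0.5,[0,0,-2],0]
    - [0.5,[0,0,-3],0]
    - [0.5,[0,0,-3],0]
    - [0.5,[0,0,-3],0]
    - [0.5,[0,0,-3],0]
    - [0.5,[0,0,-3],0]
    - [0.5,[0,0,-3],0]
    - [0.5,[0,0,0],0]

```text
t: 17.02
tool_pos: [0.4374, -0.3139, 0.239]
tool_rot: [-0.109, 3.136, -0.006]
contact_force: [0.6, -0.1, -3.4]
opening: 0.0133
grip_force: 22.5
```

```bash
python3 - <<'E'
from case import *
from station import ctrl
d=ctrl.get_image("side"); np.savez("s6.npz",**d); o=ctrl.get_obs(); print(o["t"],o["tool_pos"],o["contact_force"],o["wrist_torque"],o["opening"])
P=cloud(d); Z=P[...,2]; hsv=cv2.cvtColor(d["frame"],cv2.COLOR_RGB2HSV)
m=(np.abs(Z-o["tool_pos"][2])<.07)&(np.abs(P[...,0]-.435)<.09)&(np.abs(P[...,1]+.31)<.14)&(hsv[...,1]<60)&(hsv[...,2]>90); q=P[m]
A=np.c_[q[:,:2]-o["tool_pos"][:2],np.ones(len(q))]; w=np.linalg.lstsq(A,q[:,2],rcond=None)[0]; r=q[:,2]-A@w; k=abs(r)<.01; w=np.linalg.lstsq(A[k],q[k,2],rcond=None)[0]
print(len(q),"tilt",np.degrees(w[:2]),"z at tcp",w[2],rect(q[k][:,:2]))
E
```

```text
17.075 [ 0.43658239 -0.31310349  0.23662801] [ 0.66508292  0.16170791 -3.86716987] [ 0.04906655  0.00421338 -0.05111194] 0.013590525178568234
423 tilt [ 1.11013205 -1.03311072] z at tcp 0.2270557499933584 ((447.5464172363281, -313.50518798828125), (235.73056030273438, 97.02182006835938), 82.3011245727539)
```

```bash
python3 - <<'E'
from case import *
p=np.load("case.npy"); M,t=frame(p)
d=np.load("w4.npz"); q=(cloud(d)-t)@M*1000
for name in("w4","w2"):
    d=np.load(name+".npz"); q=(cloud(d)-t)@M*1000; print(name)
    m=(q[...,2]>36)&(q[...,2]<56)&(abs(q[...,0])<60)&(abs(q[...,1])<112)
    for lab,k,ax,sg in(("front",m&(q[...,0]<-44)&(abs(q[...,1])<95),0,-1),("back",m&(q[...,0]>44)&(abs(q[...,1])<95),0,1),("y+",m&(q[...,1]>96)&(abs(q[...,0])<40),1,1),("y-",m&(q[...,1]<-96)&(abs(q[...,0])<40),1,-1)):
        a=q[k]; 
        if len(a)>30:
            o=1-ax; f=np.polyfit(a[:,o],a[:,ax],1); print(lab,len(a),"mid",np.median(a[:,ax]).round(1),"pct",np.percentile(a[:,ax],[3,97]).round(1),"z",np.median(a[:,2]).round(1),"yaw",np.degrees(f[0]).round(2))
# lateral check: TCP in w2 image vs hub columns
d=np.load("w2.npz"); hsv=cv2.cvtColor(d["frame"],cv2.COLOR_RGB2HSV); tc=np.array([.59156,-.05074,.19075])
print("tcp proj",proj(d,[tc+[0,0,.02],tc-[0,0,.004]]).round(1))
m=(hsv[...,1]>100)&(hsv[...,0]>10)&(hsv[...,0]<35); m[:,335:]=0
for r in (235,250,265,280): c=np.nonzero(m[r,225:285])[0]+225; print(r,c.min(),c.max(),c.mean())
c=max(cv2.findContours(m[:,:].astype(np.uint8),cv2.RETR_EXTERNAL,cv2.CHAIN_APPROX_NONE)[0],key=cv2.contourArea)[:,0]; print("disc",cv2.minEnclosingCircle(c.astype(np.float32)), proj(d,tc-[0,0,.004]))
E
```

```text
w4
front 2368 mid -47.3 pct [-50.4 -45.7] z 48.2 yaw 0.59
back 1348 mid 50.7 pct [48.6 53.5] z 48.3 yaw 0.56
y+ 1590 mid 101.8 pct [100.8 105. ] z 45.5 yaw -0.56
y- 662 mid -99.0 pct [-102.  -98.] z 48.9 yaw -0.58
w2
front 3204 mid -47.2 pct [-50.3 -45.7] z 47.8 yaw 0.6
back 1045 mid 51.3 pct [49.5 53.8] z 48.1 yaw 0.8
y+ 2117 mid 101.8 pct [100.7 104.9] z 45.1 yaw -0.58
y- 725 mid -99.0 pct [-101.9  -97.9] z 49.0 yaw -1.39
tcp proj [[246.7 267.5]
 [246.8 242.9]]
235 225 275 250.0
250 225 276 250.5
265 225 278 251.5
280 225 278 251.5
disc ((247.95057678222656, 239.39376831054688), 82.40132904052734) [[246.81920557 242.90557678]]
```

```bash
python3 - <<'E'
from case import *
from station import ctrl
p=np.load("case.npy"); c=pt(p,[1.7,.7,1.5]); p2=np.r_[c,np.radians(-8.7)]; np.save("case2.npy",p2); print(p2)
H=np.array([np.cos(p2[3]),np.sin(p2[3])])
for n,X,Z in(("stage",-.13,.12),("f0",-.0203,.0977),("f12",-.0285,.0856),("f25",-.0338,.0725)):
    xy=p2[:2]+H*(X+.0006); print(n,xy.round(4),(p2[2]+Z-.0187).round(4))
o=ctrl.get_obs(); xy=p2[:2]+H*(-.13); goto(o,[*xy,.235],81.3)
E
```

```text
[ 0.61464251 -0.00261042  0.07968616 -0.15184364]
stage [0.4867 0.017 ] 0.181
f0 [5.952e-01 4.000e-04] 0.1587
f12 [0.5871 0.0016] 0.1466
f25 [0.5818 0.0024] 0.1335
tool_y yaw 93.99 shift cm [-7.24 32.59  0.14]
turn 12.7
```

>>> send_rows:
  rows:
    - [0.5,[-0.8,3.62,0],0]
    - [0.5,[-0.8,3.62,0],0]
    - [0.5,[-0.8,3.62,0],0]
    - [0.5,[-0.8,3.62,0],0]
    - [0.5,[-0.8,3.62,0],0]
    - [0.5,[-0.8,3.62,0],0]
    - [0.5,[-0.8,3.62,0],0]
    - [0.5,[-0.8,3.62,0],0]
    - [0.5,[-0.84,3.63,0],0]
    - [0.5,[0,0,0],6.3]

```text
t: 18.32
tool_pos: [0.4848, 0.0194, 0.2333]
tool_rot: [-0.062, -3.136, -0.002]
contact_force: [0.6, -0.0, -3.3]
opening: 0.0135
grip_force: 22.5
```

>>> send_rows:
  rows:
    - [0.5,[0,0,1],6.4]
    - [0.5,[0,0,2],0]
    - [0.5,[0,0,1],0]
    - [0.5,[0,0,0],0]
    - [0.5,[0,0,0],0]

```text
t: 18.95
tool_pos: [0.4863, 0.017, 0.1966]
tool_rot: [0.238, 3.132, -0.0]
contact_force: [0.3, 0.1, -2.6]
opening: 0.0133
grip_force: 22.5
```

```bash
python3 - <<'E'
from case import *
from station import ctrl
o=ctrl.get_obs(); print(o["t"],o["tool_pos"],o["contact_force"],o["opening"]); goto(o,[.5952,.0004,.195],81.3)
E
```

```text
18.95 [0.48626859 0.01699545 0.19655181] [ 0.27523378  0.0664442  -2.61393607] 0.013320946051320197
tool_y yaw 81.3 shift cm [-1.102e+01  1.000e-02  1.600e-01]
turn -0.0
```

>>> send_rows:
  rows:
    - [0.5,[-2,0,0],0]
    - [0.5,[-2.5,0,0],0]
    - [0.5,[-2.5,0,0],0]
    - [0.5,[-2.2,0,0],0]
    - [0.5,[-1.8,0,0],0]
    - [0.5,[0,0,1],0]
    - [0.5,[0,0,1],0]
    - [0.5,[0,0,1],0]
    - [0.5,[0,0,0.3],0]
    - [0.5,[0,0,0],0]

```text
t: 20.2
tool_pos: [0.5944, 0.0005, 0.163]
tool_rot: [-0.238, -3.132, 0.0]
contact_force: [-0.1, 0.2, -3.0]
opening: 0.0132
grip_force: 22.5
```

>>> send_rows:
  rows:
    - [0.5,[0,0,0.3],0]
    - [0.5,[0,0,0.2],0]
    - [0.5,[0,0,0],0]

```text
t: 20.58
tool_pos: [0.5951, 0.0005, 0.1591]
tool_rot: [0.238, 3.132, -0.0]
contact_force: [-1.4, 1.3, -0.2]
opening: 0.0133
grip_force: 22.9
```

>>> send_rows:
  rows:
    - [0.5,[0.1,0,0.3],0]
    - [0.5,[0.2,0,0.3],0]
    - [0.5,[0,0,0],0]

```text
t: 20.95
tool_pos: [0.5919, 0.001, 0.1522]
tool_rot: [0.238, 3.132, 0.0]
contact_force: [-1.5, 1.4, 2.2]
opening: 0.0133
grip_force: 23.6
```

>>> send_rows:
  rows:
    - [0.5,[0.25,0,0.3],0]
    - [0.5,[0.25,0,0.3],0]
    - [0.5,[0,0,0],0]

```text
t: 21.32
tool_pos: [0.5865, 0.0016, 0.1457]
tool_rot: [-0.239, -3.132, 0.0]
contact_force: [0.7, -1.4, -1.2]
opening: 0.0133
grip_force: 23.4
```

```bash
cat > lid.py <<'E'
from case import *
from station import ctrl
import sys
def lidfit(n):
    d=ctrl.get_image(n); p=np.load("case2.npy"); M,t=frame(p); q=(cloud(d)-t)@M*1000; hsv=cv2.cvtColor(d["frame"],cv2.COLOR_RGB2HSV)
    m=(abs(q[...,0])<75)&(abs(q[...,1])<118)&(q[...,2]>42)&(q[...,2]<95)&(hsv[...,1]<60)&(hsv[...,2]>int(sys.argv[1]))
    a=q[m]; k=np.ones(len(a),bool)
    for i in range(6):
        A=np.c_[a[:,:2],np.ones(len(a))]; w=np.linalg.lstsq(A[k],a[k,2],rcond=None)[0]; k=abs(a[:,2]-A@w)<(12 if i<2 else 6)
    print(n,len(a),k.sum(),"tilt x,y deg",np.degrees(np.arctan(w[:2])).round(2),"z0",w[2].round(1),"ext",np.percentile(a[k],[1,99],axis=0).round(1).tolist())
o=ctrl.get_obs(); print(o["t"],o["tool_pos"],o["contact_force"],o["wrist_torque"])
for n in("top","side","wrist"): lidfit(n)
E
python3 lid.py 110
```

```text
21.325 [0.58650839 0.00164486 0.14570259] [ 0.68889706 -1.35312146 -1.21724219] [-0.10800088 -0.22136064  0.00139419]
top 755 690 tilt x,y deg [-9.69 -0.42] z0 59.9 ext [[-52.6, -110.7, 47.6], [58.9, -25.5, 72.3]]
side 1015 961 tilt x,y deg [-9.8  -0.29] z0 60.1 ext [[-54.5, -110.4, 47.8], [57.8, 107.1, 73.1]]
wrist 62416 62227 tilt x,y deg [-9.87 -0.27] z0 60.1 ext [[-52.7, -107.9, 52.4], [44.2, 107.8, 69.8]]
```

The lid follows as planned: it is about 10° short of the slope and centred. I continue the arc.

>>> send_rows:
  rows:
    - [0.5,[0.15,0,0.3],0]
    - [0.5,[0.15,0,0.3],0]
    - [0.5,[0,0,0],0]

```text
t: 21.85
tool_pos: [0.5854, 0.0019, 0.1428]
tool_rot: [0.238, 3.128, -0.001]
contact_force: [-0.1, -0.6, 7.0]
opening: 0.0133
grip_force: 24.6
```

>>> send_rows:
  rows:
    - [0.5,[0.1,0,0.25],0]
    - [0.5,[0.08,0,0.2],0]
    - [0.5,[0,0,0],0]

```text
t: 22.22
tool_pos: [0.5854, 0.0019, 0.1425]
tool_rot: [0.238, 3.124, -0.001]
contact_force: [-4.7, -0.3, 20.8]
opening: 0.0137
grip_force: 26.4
```

```bash
python3 lid.py 110
```

```text
22.225 [0.58538386 0.00192752 0.14251907] [-4.68810652 -0.26285789 20.82985235] [-0.17846978  0.60299255  0.01671262]
top 748 695 tilt x,y deg [-6.4  -0.46] z0 57.1 ext [[-54.5, -110.6, 47.4], [58.3, -25.3, 67.0]]
side 1025 973 tilt x,y deg [-6.79 -0.38] z0 57.1 ext [[-55.2, -108.3, 47.5], [58.2, 106.9, 67.8]]
wrist 61303 60397 tilt x,y deg [-6.73 -0.42] z0 57.2 ext [[-53.8, -107.9, 52.0], [41.8, 107.8, 64.3]]
```

The front skirt is resting on the front rim, so the lid is about 3 mm too far upslope. I lift slightly, shift it downslope and lower again.

>>> send_rows:
  rows:
    - [0.5,[0,0,-0.5],0]
    - [0.5,[0,0,-0.5],0]
    - [0.5,[0,0,0],0]
    - [0.5,[0,0,0],0]

```text
t: 22.88
tool_pos: [0.5817, 0.0024, 0.1449]
tool_rot: [-0.239, -3.131, -0.0]
contact_force: [1.8, -0.8, -3.4]
opening: 0.0134
grip_force: 23.3
```

```bash
python3 lid.py 110
```

```text
22.875 [0.58167722 0.00239087 0.14488166] [ 1.75749122 -0.79680871 -3.38325637] [-0.02607102 -0.30730512 -0.25030561]
top 753 698 tilt x,y deg [-7.28  0.13] z0 60.8 ext [[-57.2, -110.4, 49.5], [55.7, -25.2, 71.3]]
side 1065 1008 tilt x,y deg [-7.2  -0.31] z0 60.5 ext [[-57.7, -109.2, 51.5], [55.0, 106.6, 71.2]]
wrist 60410 60257 tilt x,y deg [-7.38 -0.18] z0 60.7 ext [[-56.2, -107.9, 55.5], [39.3, 108.0, 68.5]]
```

>>> send_rows:
  rows:
    - [0.5,[0,0,0.3],0]
    - [0.5,[0,0,0.3],0]
    - [0.5,[0,0,0],0]

```text
t: 23.4
tool_pos: [0.5819, 0.0026, 0.1397]
tool_rot: [-0.238, -3.132, -0.0]
contact_force: [0.4, 0.9, -1.0]
opening: 0.0135
grip_force: 23.6
```

>>> send_rows:
  rows:
    - [0.5,[0,0,0.25],0]
    - [0.5,[0,0,0.25],0]
    - [0.5,[0,0,0],0]

```text
t: 23.78
tool_pos: [0.5813, 0.0027, 0.135]
tool_rot: [-0.238, -3.13, -0.0]
contact_force: [-5.6, 1.5, 4.7]
opening: 0.0136
grip_force: 24.8
```

```bash
python3 lid.py 110
```

```text
23.775 [0.58134059 0.00273093 0.13502686] [-5.59449365  1.49732879  4.73935598] [ 0.22829051  0.71281945 -0.11895923]
top 726 680 tilt x,y deg [-0.34 -0.59] z0 51.5 ext [[-58.3, -110.1, 46.6], [55.3, -25.3, 57.8]]
side 1049 987 tilt x,y deg [-0.31 -0.37] z0 51.5 ext [[-59.5, -109.3, 45.9], [54.8, 107.1, 57.3]]
wrist 56415 55728 tilt x,y deg [-0.39 -0.46] z0 51.5 ext [[-57.8, -107.8, 49.6], [34.2, 108.2, 53.5]]
```

>>> send_rows:
  rows:
    - [0.5,[0,0,0.2],0]
    - [0.5,[0,0,0.2],0]
    - [0.5,[0,0,0],0]

```text
t: 24.3
tool_pos: [0.5814, 0.0027, 0.135]
tool_rot: [-0.238, -3.13, 0.0]
contact_force: [-16.4, 3.5, 21.1]
opening: 0.0133
grip_force: 27.1
```

```bash
python3 lid.py 110
```

```text
24.3 [0.58144761 0.00269577 0.13496016] [-16.44452119   3.48764973  21.13335559] [ 0.34211368  2.36448121 -0.09497072]
top 724 672 tilt x,y deg [-0.05 -0.78] z0 51.2 ext [[-58.7, -110.5, 46.4], [55.6, -24.2, 57.8]]
side 1046 988 tilt x,y deg [ 0.02 -0.68] z0 51.6 ext [[-59.5, -109.6, 45.6], [54.1, 107.3, 57.3]]
wrist 56508 55810 tilt x,y deg [-0.38 -0.46] z0 51.5 ext [[-57.9, -107.8, 49.6], [34.2, 108.1, 53.5]]
```

The lid is seated: tilt about 0° in the case frame, and the force rises without movement. I release it, rise and turn 90° for the bail.

>>> send_rows:
  rows:
    - [0.5,[0,0,-0.6],0]
    - [3.5,[0,0,0],0]
    - [3.5,[0,0,0],0]
    - [3.5,[0,0,-0.5],0]
    - [3.5,[0,0,-2],0]
    - [3.5,[0,0,-4],0]
    - [3.5,[0,0,-4],0]
    - [3.5,[0,0,-4],0]
    - [3.5,[0,0,-4],0]
    - [3.5,[0,0,-4],0]

```text
t: 25.7
tool_pos: [0.5821, 0.0024, 0.3651]
tool_rot: [0.238, 3.13, -0.0]
contact_force: [-0.3, 0.4, 0.5]
opening: 0.0348
grip_force: 0.0
```

>>> send_rows:
  rows:
    - [4,[0,0,0],10]
    - [4,[0,0,0],10]
    - [4,[0,0,0],10]
    - [4,[0,0,0],10]
    - [4,[0,0,0],10]
    - [4,[0,0,0],10]
    - [4,[0,0,0],10]
    - [4,[0,0,0],10]
    - [4,[0,0,0],10]
    - [4,[0,0,0],0]

```text
t: 26.95
tool_pos: [0.5822, 0.0024, 0.3635]
tool_rot: [2.38, 2.048, 0.002]
contact_force: [0.9, 0.1, 0.9]
opening: 0.0402
grip_force: 0.0
```

```bash
python3 lid.py 110; python3 - <<'E'
from case import *
from station import ctrl
p=np.load("case2.npy"); M,t=frame(p); out=[]
for n in("top","side","wrist"):
    d=ctrl.get_image(n); q=(cloud(d)-t)@M*1000; v=d["frame"].max(2)
    m=(v<60)&(q[...,0]>80)&(q[...,0]<200)&(abs(q[...,1])<104)&(q[...,2]>150)&(q[...,2]<210); a=q[m]
    if len(a)<20: print(n,len(a)); continue
    c=np.median(a,axis=0); print(n,len(a),"local",c.round(1),"surface world",np.median(cloud(d)[m],axis=0).round(4),"y ext",np.percentile(a[:,1],[2,98]).round(1)); 
    dd=c-[55,0,45]; print("   r",np.hypot(dd[0],dd[2]).round(1),"theta",np.degrees(np.arctan2(dd[2],-dd[0]))-5.5)
o=ctrl.get_obs(); print(o["tool_pos"],o["q"].round(2)); h=pt(p,[55,0,45]); print("hinge",h)
H=np.array([np.cos(p[3]),np.sin(p[3]),0]); Y=np.array([-H[1],H[0],0])
for th in (2.08,):
    ps=th+np.radians(5.5-25); b=h-50e-3*Y+.156*(-np.cos(ps)*H+np.sin(ps)*np.array([0,0,1])); print("bar at y-50",b); goto(o,b+[0,0,.05],-8.7)
E
```

```text
26.95 [0.58221562 0.00240569 0.36345319] [0.88808389 0.07855806 0.85156965] [ 0.01553961 -0.03253199  0.00038049]
top 1060 982 tilt x,y deg [-0.51 -0.34] z0 51.6 ext [[-58.1, -110.0, 46.3], [55.6, 19.5, 57.5]]
side 1301 1211 tilt x,y deg [-0.68 -0.5 ] z0 51.5 ext [[-59.4, -109.6, 45.8], [55.3, 107.0, 57.7]]
wrist 17094 16603 tilt x,y deg [-0.54 -0.49] z0 51.8 ext [[-57.8, -106.8, 48.9], [56.3, 108.0, 53.9]]
top 128 local [145.1 -57.1 177.9] surface world [ 0.6619 -0.0674  0.3022] y ext [-99.7 -14.1]
   r 160.6 theta 118.64083421242304
side 67 local [141.3  -8.8 175.9] surface world [ 0.6665 -0.0202  0.2992] y ext [-62.6  94.1]
   r 156.8 theta 117.90508851574745
wrist 5480 local [147.2  34.3 177.6] surface world [0.6776 0.0225 0.3031] y ext [-49.1  96.6]
   r 161.5 theta 119.31649973578155
[0.58211474 0.0024258  0.36201182] [-0.12 -0.09  1.54  0.    1.69  0.03]
hinge [ 0.64511689 -0.00727365  0.14371401]
bar at y-50 [ 0.66347003 -0.06066408  0.29749511]
tool_y yaw -8.65 shift cm [-5.01  8.99  1.45]
turn 0.0
```

>>> send_rows:
  rows:
    - [4,[-1.7,3,0],0]
    - [4,[-1.7,3,0],0]
    - [4,[-1.6,3,0.4],0]
    - [4,[0,0,1],0]
    - [4,[0,0,2.5],0]
    - [4,[0,0,2.5],0]
    - [4,[0,0,1.9],0]
    - [4,[0,0,0],0]
    - [4,[0,0,0],0]

```text
t: 28.38
tool_pos: [0.6638, -0.0605, 0.28]
tool_rot: [2.383, 2.046, 0.002]
contact_force: [-0.1, -0.0, 0.5]
opening: 0.0403
grip_force: 0.0
```

```bash
python3 - <<'E'
from case import *
from station import ctrl
o=ctrl.get_obs(); print(o["t"],o["tool_pos"],o["contact_force"]); goto(o,[.6635,-.0607,.279],-8.7)
d=ctrl.get_image("wrist"); im1=d["frame"]; s=ctrl.get_image("side"); b=cv2.resize(s["frame"][110:230,150:270],(384,384),interpolation=cv2.INTER_CUBIC)
cv2.imwrite("pics/w6.png",np.hstack([cv2.resize(im1,(416,384)),b])[:,:,::-1])
E
```

```text
28.375 [ 0.66380003 -0.06049828  0.28003144] [-0.06155815 -0.03666841  0.52003321]
tool_y yaw -8.7 shift cm [-0.02 -0.03  0.1 ]
turn 0.0
```

View pics/w6.png

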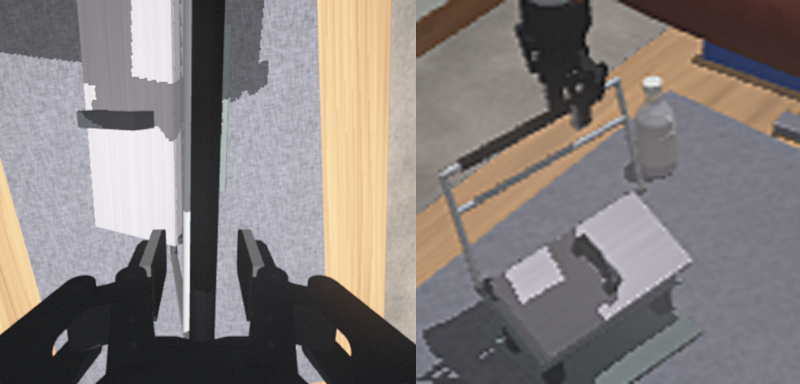

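The bar runs through the middle between the open fingers (wrist view, column 205). The side view shows the lid seated on the case. I grip the bar and swing it along its arc.

>>> send_rows:
  rows:
    - [1,[0,0,0],0]
    - [1,[0,0,0],0]
    - [1,[0,0,0],0]
    - [1,[0,0,0],0]
    - [1,[0,-1.3,-0.15],0]
    - [1,[0,-1.3,-0.05],0]
    - [1,[0,-1.35,0.05],0]
    - [1,[0,-1.35,0.2],0]
    - [1,[0,0,0],0]
  newtons: 30

```text
t: 29.6
tool_pos: [0.6098, -0.0514, 0.2792]
tool_rot: [-2.382, -2.046, -0.001]
contact_force: [-1.4, 4.1, 7.1]
opening: 0.0126
grip_force: 31.4
```

>>> send_rows:
  rows:
    - [1,[0,-1.3,0.3],0]
    - [1,[0,-1.3,0.4],0]
    - [1,[0,-1.25,0.55],0]
    - [1,[0,-1.2,0.6],0]
    - [1,[0,-1.15,0.75],0]
    - [1,[0,-1.1,0.8],0]
    - [1,[0,-1.0,0.9],0]
    - [1,[0,-0.9,1.0],0]
    - [1,[0,0,0],0]

```text
t: 30.72
tool_pos: [0.5178, -0.0358, 0.2227]
tool_rot: [-2.377, -2.042, -0.001]
contact_force: [0.6, 8.9, -0.6]
opening: 0.013
grip_force: 33.5
```

```bash
cat > arc.py <<'E'
from case import *
from station import ctrl
o=ctrl.get_obs(); p=np.load("case2.npy"); h=pt(p,[55,0,45]); g=o["tool_pos"]+[0,0,.0187]-h
X=g[0]*np.cos(p[3])+g[1]*np.sin(p[3]); ps=np.arctan2(g[2],-X); print(o["t"],"psi",np.degrees(ps).round(1),"r",np.hypot(X,g[2]).round(4),"theta",(ps+np.radians(19.5)).round(3),"F",o["contact_force"].round(1),"open",o["opening"].round(4)); print("to end: y,z cm",(-14.7-X*100).round(2),(g[2]*100+5.2).round(2), "to next psi",[((-15.6*np.cos(np.radians(a))-X*100).round(2),(g[2]*100-15.6*np.sin(np.radians(a))).round(2)) for a in (30,20,10,0)])
E
python3 arc.py
```

```text
Traceback (most recent call last):
  File "arc.py", line 4, in <module>
    X=g[0]*np.cos(p[3])+g[1]*np.sin(p[3]); ps=np.arctan2(g[2],-X); print(o["t"],"psi",np.degrees(ps).round(1),"r",np.hypot(X,g[2]).round(4),"theta",(ps+np.radians(19.5)).round(3),"F",o["contact_force"].round(1),"open",o["opening"].round(4)); print("to end: y,z cm",(-14.7-X*100).round(2),(g[2]*100+5.2).round(2), "to next psi",[((-15.6*np.cos(np.radians(a))-X*100).round(2),(g[2]*100-15.6*np.sin(np.radians(a))).round(2)) for a in (30,20,10,0)])
                                                                                                                                                                                                                          ^^^^^^^^^^^^^^^^^^
AttributeError: 'float' object has no attribute 'round'
```

```bash
sed -i 's/o\["opening"\].round(4)/o["opening"]/' arc.py; python3 arc.py
```

```text
30.725 psi 38.8 r 0.1559 theta 1.017 F [ 0.6  8.9 -0.6] open 0.013008971179907283
to end: y,z cm -2.55 14.97 to next psi [(np.float64(-1.36), np.float64(1.97)), (np.float64(-2.51), np.float64(4.43)), (np.float64(-3.21), np.float64(7.06)), (np.float64(-3.45), np.float64(9.77))]
```

>>> send_rows:
  rows:
    - [1,[0.1,-0.7,0.95],0]
    - [1,[0.1,-0.65,1.0],0]
    - [1,[0,-0.6,1.2],0]
    - [1,[0,-0.55,1.25],0]
    - [1,[0,-0.4,1.3],0]
    - [1,[0,-0.3,1.35],0]
    - [1,[0,-0.15,1.35],0]
    - [1,[0,-0.1,1.35],0]
    - [1,[0,0,0],0]

```text
t: 31.85
tool_pos: [0.4809, -0.0294, 0.1228]
tool_rot: [-2.374, -2.038, 0.011]
contact_force: [-6.0, 7.0, -1.5]
opening: 0.0126
grip_force: 36.6
```

```bash
python3 arc.py
```

```text
31.85 psi -0.8 r 0.159 theta 0.326 F [-6.   7.  -1.5] open 0.012583259129169605
to end: y,z cm 1.2 4.98 to next psi [(np.float64(2.39), np.float64(-8.02)), (np.float64(1.24), np.float64(-5.56)), (np.float64(0.53), np.float64(-2.93)), (np.float64(0.3), np.float64(-0.22))]
```

>>> send_rows:
  rows:
    - [1,[0.1,0.3,1.1],0]
    - [1,[0.1,0.3,1.1],0]
    - [1,[0,0.3,1.1],0]
    - [1,[0,0.3,1.0],0]
    - [1,[0,0,0],0]

```text
t: 32.48
tool_pos: [0.4855, -0.0301, 0.075]
tool_rot: [-2.366, -2.032, 0.035]
contact_force: [-21.4, -1.2, -7.5]
opening: 0.013
grip_force: 37.8
```

>>> send_rows:
  rows:
    - [1,[0,0.1,0.4],0]
    - [1,[0,0.1,0.4],0]
    - [1,[0,0,0],0]

```text
t: 32.85
tool_pos: [0.4876, -0.0305, 0.0675]
tool_rot: [-2.366, -2.033, 0.034]
contact_force: [-19.8, -1.6, -7.6]
opening: 0.0126
grip_force: 38.0
```

```bash
python3 arc.py
```

```text
32.85 psi -20.7 r 0.1627 theta -0.021 F [-19.8  -1.6  -7.6] open 0.01258162536896364
to end: y,z cm 0.52 -0.55 to next psi [(np.float64(1.71), np.float64(-13.55)), (np.float64(0.56), np.float64(-11.09)), (np.float64(-0.15), np.float64(-8.46)), (np.float64(-0.38), np.float64(-5.75))]
```

```bash
cat > bail.py <<'E'
from case import *
from station import ctrl
p=np.load("case2.npy"); M,t=frame(p)
for n in("top","side","wrist"):
    d=ctrl.get_image(n); q=(cloud(d)-t)@M*1000; v=d["frame"].max(2)
    for lab,y0,y1 in(("y+",45,98),("y-",-98,-75)):
        m=(v<60)&(q[...,0]>-135)&(q[...,0]<-75)&(q[...,1]>y0)&(q[...,1]<y1)&(q[...,2]>35)&(q[...,2]<110); a=q[m]
        if len(a)>10: print(n,lab,len(a),"bar surf local",np.median(a,axis=0).round(1),"pct",np.percentile(a,[5,95],axis=0).round(0).tolist())
    # thin crossbar: above lid top, off handle
    m=(abs(q[...,0]+51)<12)&(abs(q[...,1])>60)&(abs(q[...,1])<105)&(q[...,2]>54)&(q[...,2]<90); a=q[m]
    if len(a)>10: print(n,"crossbar",len(a),np.median(a,axis=0).round(1))
    m=(abs(abs(q[...,1])-122)<8)&(q[...,0]>-95)&(q[...,0]<45)&(q[...,2]>40)&(q[...,2]<110); a=q[m]
    if len(a)>10: print(n,"arms",len(a),"z at x=-80..",np.polyfit(a[:,0],a[:,2],1).round(3))
E
python3 bail.py
```

```text
top y+ 26 bar surf local [-97.2  84.5  72.1] pct [[-103.0, 75.0, 67.0], [-92.0, 95.0, 79.0]]
top y- 17 bar surf local [-101.3  -88.8   72.3] pct [[-107.0, -96.0, 69.0], [-96.0, -82.0, 77.0]]
top crossbar 36 [-49.3  78.6  60.8]
top arms 198 z at x=-80.. [-0.131 56.378]
side y+ 48 bar surf local [-100.9   71.7   71. ] pct [[-106.0, 47.0, 66.0], [-95.0, 95.0, 77.0]]
side crossbar 29 [-50.4  81.8  60.7]
side arms 100 z at x=-80.. [-0.133 55.791]
wrist y+ 443 bar surf local [-95.9  46.3  71.5] pct [[-103.0, 45.0, 65.0], [-92.0, 48.0, 73.0]]
```

>>> send_rows:
  rows:
    - [1,[0,-0.2,0.2],0]
    - [1,[0,-0.15,0.2],0]
    - [1,[0,0,0.25],0]
    - [1,[0,0,0],0]

```text
t: 33.5
tool_pos: [0.4888, -0.0307, 0.0643]
tool_rot: [-2.373, -2.038, 0.022]
contact_force: [-11.9, -1.4, -4.8]
opening: 0.013
grip_force: 38.2
```

```bash
python3 arc.py; python3 bail.py
```

```text
33.5 psi -21.9 r 0.1627 theta -0.042 F [-11.9  -1.4  -4.8] open 0.013022733896565684
to end: y,z cm 0.4 -0.87 to next psi [(np.float64(1.59), np.float64(-13.87)), (np.float64(0.44), np.float64(-11.4)), (np.float64(-0.27), np.float64(-8.78)), (np.float64(-0.5), np.float64(-6.07))]
top y+ 28 bar surf local [-97.6  85.1  68.3] pct [[-104.0, 74.0, 61.0], [-93.0, 96.0, 73.0]]
top y- 18 bar surf local [-100.8  -88.8   71.2] pct [[-107.0, -96.0, 66.0], [-96.0, -82.0, 74.0]]
top crossbar 39 [-48.7  77.9  58.6]
top arms 199 z at x=-80.. [-0.112 55.124]
side y+ 49 bar surf local [-100.8   72.9   68.4] pct [[-106.0, 49.0, 63.0], [-95.0, 95.0, 74.0]]
side crossbar 31 [-50.7  82.7  59.2]
side arms 98 z at x=-80.. [-0.125 53.777]
wrist y+ 434 bar surf local [-96.5  46.3  68.4] pct [[-103.0, 45.0, 62.0], [-93.0, 48.0, 70.0]]
```

>>> send_rows:
  rows:
    - [1,[0,-0.15,0.2],0]
    - [1,[0,0,0.2],0]
    - [1,[0,0,0],0]

```text
t: 34.02
tool_pos: [0.4891, -0.0307, 0.0637]
tool_rot: [-2.375, -2.04, 0.019]
contact_force: [-16.1, -0.4, 10.5]
opening: 0.0126
grip_force: 39.4
```

>>> send_rows:
  rows:
    - [1,[0,0,0.2],0]
    - [1,[0,0,0],0]

```text
t: 34.28
tool_pos: [0.4891, -0.0308, 0.0634]
tool_rot: [-2.374, -2.04, 0.02]
contact_force: [-21.8, 2.3, 21.3]
opening: 0.0131
grip_force: 40.5
```

>>> send_rows:
  rows:
    - [1,[0,0,0.2],0]
    - [1,[0,0,0],0]

```text
t: 34.52
tool_pos: [0.4892, -0.0308, 0.0631]
tool_rot: [-2.373, -2.039, 0.022]
contact_force: [-27.6, 1.8, 33.0]
opening: 0.013
grip_force: 41.6
```

```bash
python3 arc.py; python3 bail.py
```

```text
34.525 psi -22.3 r 0.1628 theta -0.05 F [-27.6   1.8  33. ] open 0.012990401404090813
to end: y,z cm 0.36 -0.99 to next psi [(np.float64(1.55), np.float64(-13.99)), (np.float64(0.4), np.float64(-11.53)), (np.float64(-0.3), np.float64(-8.9)), (np.float64(-0.54), np.float64(-6.19))]
top y+ 28 bar surf local [-98.5  85.4  67.2] pct [[-104.0, 74.0, 62.0], [-93.0, 97.0, 71.0]]
top y- 16 bar surf local [-101.7  -88.5   68.5] pct [[-107.0, -95.0, 65.0], [-96.0, -82.0, 72.0]]
top crossbar 38 [-50.   83.1  58.9]
top arms 193 z at x=-80.. [-0.098 55.087]
side y+ 46 bar surf local [-101.3   69.8   67.4] pct [[-106.0, 47.0, 60.0], [-95.0, 93.0, 73.0]]
side crossbar 35 [-49.5  83.1  57.2]
side arms 99 z at x=-80.. [-0.112 54.045]
wrist y+ 396 bar surf local [-96.1  46.2  67.9] pct [[-103.0, 45.0, 61.0], [-93.0, 47.0, 70.0]]
```

The stop is reached: the force rises and the arm slope of about -0.10 matches the fully-down geometry. I unload, open and retreat.

>>> send_rows:
  rows:
    - [1,[0,-0.3,-0.5],0]
    - [1,[0,0,-0.2],0]
    - [3.2,[0,0,0],0]
    - [3.2,[0,0,0],0]
    - [3.2,[0,0,0],0]
    - [3.2,[0,0,-0.5],0]
    - [3.2,[0,0,-1.5],0]
    - [3.2,[0,0,-2],0]
    - [3.2,[0,0,-3],0]
    - [3.2,[0,0,-4],0]

```text
t: 35.92
tool_pos: [0.4922, -0.0303, 0.1807]
tool_rot: [-2.383, -2.046, 0.0]
contact_force: [1.2, -0.4, 0.2]
opening: 0.0319
grip_force: 0.0
```

>>> send_rows:
  rows:
    - [3.2,[0,0,-5],0]
    - [3.2,[0,0,-5],0]
    - [3.2,[0,-2,-3],0]
    - [3.2,[0,-2,0],0]
    - [3.2,[0,0,0],0]

```text
t: 36.55
tool_pos: [0.4529, -0.0242, 0.3113]
tool_rot: [2.381, 2.044, 0.004]
contact_force: [0.0, -0.3, 0.0]
opening: 0.0321
grip_force: 0.0
```

```bash
python3 arc.py|head -1; python3 bail.py; python3 lid.py 110
```

```text
36.55 psi 44.8 r 0.2642 theta 1.123 F [ 0.  -0.3  0. ] open 0.032078053194038295
top y+ 48 bar surf local [-98.3  64.7  68.6] pct [[-105.0, 46.0, 61.0], [-94.0, 84.0, 74.0]]
top y- 25 bar surf local [-100.9  -86.7   70.2] pct [[-108.0, -96.0, 64.0], [-97.0, -77.0, 74.0]]
top crossbar 45 [-49.1 -84.8  59.6]
top arms 112 z at x=-80.. [-0.13  55.646]
side y+ 48 bar surf local [-101.2   71.5   68.3] pct [[-106.0, 48.0, 63.0], [-94.0, 96.0, 72.0]]
side crossbar 63 [-51.2 -65.7  59. ]
side arms 160 z at x=-80.. [-0.099 54.9  ]
wrist y+ 778 bar surf local [-97.   72.   69.1] pct [[-103.0, 48.0, 64.0], [-93.0, 95.0, 71.0]]
wrist y- 179 bar surf local [-99.5 -84.5  70.5] pct [[-105.0, -94.0, 66.0], [-96.0, -76.0, 72.0]]
wrist crossbar 796 [-49.8  66.6  61.2]
wrist arms 1016 z at x=-80.. [-0.113 56.163]
36.7 [ 0.45325467 -0.02437642  0.30925049] [1.10634042 0.63722594 0.46962204] [ 0.02839894 -0.03069961  0.02032798]
top 692 618 tilt x,y deg [-0.47 -0.66] z0 51.6 ext [[-49.6, -110.5, 45.9], [56.2, 99.9, 58.3]]
side 1422 1248 tilt x,y deg [-0.83 -0.48] z0 51.6 ext [[-58.7, -109.2, 45.8], [55.7, 107.0, 57.7]]
wrist 28816 26802 tilt x,y deg [-0.5  -0.48] z0 51.8 ext [[-57.7, -108.9, 49.4], [55.5, 103.3, 54.1]]
```

The bar rose about 1 mm while it was unloaded in the grip. I close the fingers and press it home from above, so nothing pulls it back up.

```bash
python3 - <<'E'
from case import *
from station import ctrl
b=pt(np.load("case2.npy"),[-99,-20,60]); print(b); goto(ctrl.get_obs(),b+[0,0,.03],-8.7)
E
```

```text
[ 0.49785987 -0.00497296  0.09222542]
tool_y yaw -8.71 shift cm [ 2.59  4.14 18.65]
turn -0.0
```

>>> send_rows:
  rows:
    - [0,[1.3,2.07,0],0]
    - [0,[1.3,2.07,0],0]
    - [0,[0,0,4],0]
    - [0,[0,0,5],0]
    - [0,[0,0,5],0]
    - [0,[0,0,3.6],0]
    - [0,[0,0,1],0]
    - [0,[0,0,0.8],0]
    - [0,[0,0,0],0]

```text
t: 37.98
tool_pos: [0.4987, -0.005, 0.1163]
tool_rot: [2.383, 2.046, 0.002]
contact_force: [0.1, -0.1, 0.6]
opening: -0.0
grip_force: 0.0
```

>>> send_rows:
  rows:
    - [0,[0,0,0.3],0]
    - [0,[0,0,0.3],0]
    - [0,[0,0,0],0]

```text
t: 38.35
tool_pos: [0.4979, -0.0049, 0.1093]
tool_rot: [2.384, 2.046, 0.0]
contact_force: [-0.0, 0.9, -0.7]
opening: 0.0
grip_force: 0.0
```

>>> send_rows:
  rows:
    - [0,[0,0,0.3],0]
    - [0,[0,0,0.3],0]
    - [0,[0,0,0.3],0]
    - [0,[0,0,0],0]

```text
t: 38.85
tool_pos: [0.498, -0.0049, 0.1003]
tool_rot: [2.384, 2.046, 0.0]
contact_force: [0.2, -0.2, 0.2]
opening: 0.0002
grip_force: 0.3
```

>>> send_rows:
  rows:
    - [0,[0,0,0.2],0]
    - [0,[0,0,0.2],0]
    - [0,[0,0,0],0]

```text
t: 39.22
tool_pos: [0.4984, -0.005, 0.0998]
tool_rot: [-2.383, -2.046, 0.001]
contact_force: [-10.8, -0.3, 19.3]
opening: 0.0002
grip_force: 9.7
```

>>> send_rows:
  rows:
    - [0,[0,0,-0.5],0]
    - [0,[0,0,-1],0]
    - [0,[0,0,-3],0]
    - [0,[0,0,-5],0]
    - [0,[0,0,-5],0]
    - [0,[0,-2,-4],0]
    - [0,[0,-2,0],0]
    - [0,[0,0,0],0]

```text
t: 40.22
tool_pos: [0.4581, 0.0013, 0.2819]
tool_rot: [2.383, 2.046, 0.002]
contact_force: [0.2, -0.1, 0.0]
opening: 0.0004
grip_force: 0.0
```

```bash
python3 bail.py; python3 lid.py 110; python3 - <<'E'
from h import *
from station import ctrl
# bystanders: compare with the first top view
a=np.load("top0.npz")["frame"].astype(int); b=ctrl.get_image("top")["frame"].astype(int); D=abs(a-b).max(2)
for n,(u0,u1,v0,v1) in dict(bottle=(288,315,92,125),trays=(108,168,92,140),brush=(338,360,130,185)).items(): print(n,(D[v0:v1,u0:u1]>40).mean().round(3))
E
```

```text
top y+ 31 bar surf local [-99.   83.2  67.3] pct [[-105.0, 69.0, 62.0], [-93.0, 97.0, 72.0]]
top y- 24 bar surf local [-100.8  -86.    69. ] pct [[-107.0, -95.0, 64.0], [-97.0, -77.0, 74.0]]
top crossbar 43 [-50.  -84.   58.9]
top arms 107 z at x=-80.. [-0.102 56.026]
side y+ 50 bar surf local [-101.1   70.5   67.3] pct [[-106.0, 48.0, 60.0], [-95.0, 96.0, 74.0]]
side crossbar 62 [-50.8 -64.7  58.8]
side arms 149 z at x=-80.. [-0.102 54.732]
wrist y+ 867 bar surf local [-97.1  72.6  68.1] pct [[-104.0, 48.0, 63.0], [-93.0, 95.0, 70.0]]
wrist y- 195 bar surf local [-99.8 -85.   69.7] pct [[-105.0, -93.0, 65.0], [-96.0, -76.0, 71.0]]
wrist crossbar 879 [-49.9  67.4  60.6]
wrist arms 2530 z at x=-80.. [-0.107 54.987]
40.375 [0.4584055  0.00113351 0.28042808] [-0.1826141   0.02521213 -0.05008151] [-0.0404581  -0.02866365  0.0437046 ]
top 1053 954 tilt x,y deg [-0.85 -0.36] z0 51.6 ext [[-49.6, -110.0, 45.8], [56.0, 104.9, 57.6]]
side 1443 1270 tilt x,y deg [-1.36 -0.56] z0 51.9 ext [[-59.2, -109.2, 46.1], [55.3, 107.8, 58.5]]
wrist 34044 31644 tilt x,y deg [-0.51 -0.49] z0 51.8 ext [[-57.9, -109.1, 49.3], [55.6, 108.3, 54.1]]
bottle 0.0
trays 0.0
brush 0.0
```

```bash
python3 -c "
from station import ctrl
print(ctrl.finish_job())"
```

```text
the job is handed in; nothing more can be done
None
```

I handed the job in at about 40 s: the carrier lies flat in the empty compartment, the lid is fully down on the case and the wire clamp is pressed to its stop; the bottle, trays and brush have not moved.

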